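# Put the bench things back in their fitted holders

### The arm

A 6-joint arm with a two-finger parallel gripper is mounted at the origin on a cart in front of the work surface, level with it; the furniture and walls round the work are solid. World frame = base frame: x ahead of the robot, y to its left, z up, the work surface at z = 0. Lengths are in m, angles in rad, forces in N, time in s.
With the tool pointing down it reaches from about 0.35 to 0.975 m from the base axis. Payload 4.9 kg.
Tool frame: the origin (TCP) lies at the very end of the fingers, on their centre line; the grasp point (between the pads) lies manip.grip_point_offset behind it (manip.grip_point_offset is the distance from the TCP to the grasp point, in m); z points along the fingers, y is the line along which they close (so a half turn about z gives the same grasp; the last joint's range is limited). The gripper opens to 85 mm and grips with 20 to 120 N. Pads are 22 mm wide; open, the fingers measure 114 mm over their backs; the gripper's body (76 mm by 85 mm) begins 54 mm behind the grasp point. The pads swing forward as they close: fully open they stand 13 mm farther back than shut.
Start: joints at [-1.369, 0.053, 1.613, -0, 1.476, -0.119], TCP at [0.197, -0.593, 0.191] pointing down, gripper open.
Joint ranges: [-3.01, 3.01], [-1.01, 2.22], [0.06, 2.58], [-1.02, 4.17], [0.09, 2.62], [-3.14, 3.14]. Speed limits (rad/s): [2.57, 2.57, 3.14, 3.14, 3.14, 3.14].

### API

Orientations are given as a unit quaternion [w, x, y, z].
In Python, from plant import manip gives the robot as it stands.
- The arm moves only by the shell command python3 -m crank 'ROWS' [OPENING]. ROWS is JSON, a list of rows, each an object of numbers: "x", "y", "z": the shift along the tool's x, y, z in cm; "turn": the turn about the tool's z in rad. In form: [{"x": .., "y": .., "z": .., "turn": ..}, ...]. A call has 1 to 5 rows; each row shifts and turns the commanded pose from where the row before left it, along the tool's axes as they then stand; what a row does not reach is not made up. A row lasts 1/10 s, in which the tool goes at most 50 mm and 8.59 degrees, less where a joint would pass 70% of its speed; a pose out of reach is approached as far as the arm can. A call with a gripper value outside its range is refused whole. OPENING is the opening in per cent of the stroke, from 0 (shut) to 100 (fully open), set as the call begins (- or left out, the last holds). The fingers move at their own pace and stop on an object; the grip force is fixed at half the most. Time passes only in rows, so rows that do not move let the fingers close. It gives the time, the measured TCP pose, the force, the opening and the grip force at its end, in the units of the state.
- manip.state(): the state, without advancing time (a new reading comes with each control period).
- manip.grab_frame(name): name is "scene" or "top" or "wrist"; returns (picture, depth): 480x640x3 uint8, red, green, blue; 480x640 float32, m along the optical axis (not along the pixel's ray), 0 where there is no reading.
- manip.camera_model(name): a dict with "mtx" (3x3 intrinsics, pixels), "k1" (the pictures are not rectified: a ray, as slopes to the right and down, at radius r is drawn at 1 + k1 r^2 times it, then the intrinsics apply), "world_to_cam" (4x4, takes a point from world to camera coordinates). Camera axes: x right, y down, z forward; pixel columns grow to the right and rows downward; lengths in m; the calibration is good to about 2 mm. A picture is of the moment at which its call begins: read the wrist's pose just before it. camera_model takes no time and is no camera call; for the wrist camera it gives the pose at the moment of the call.
- manip.job_done(): hands the job in; it is judged then, once.
The state is a dict: "time": time; "joint_pos": joint angles; "joint_vel": joint speeds; "joint_efforts": joint torques, N m; "tool_pos": TCP position; "tool_rot": TCP orientation; "contact_force": force on the tool from outside, world axes, zero at the start; "ft_torque": the same for the moment, N m; "gripper_width": opening from 0.0 (shut) to 1.0 (fully open); "grasp_force": force on a finger pad.
Only numpy, scipy, OpenCV 4.12 (cv2) and the standard library are available. Lean on these libraries where they do the work, as an engineer would, in place of code of your own. Each camera call takes 0.05 s, during which the arm holds its last target. There are 200 camera calls.

### The job

Tidy the bench: put the sanding block, the cast-iron block, the upright tube and the small white carton each into the plywood holder whose recess matches it in shape and size, right way up and sitting flat on the floor of the recess, and let go. Leave the white screw cap and the stub of wax between them where they are.

Things in the scene. Friction and masses are not known exactly. Their poses are not given: they have to be found in the camera images.
- sanding_block: Sanding block, brown wood-coloured top half and red abrasive below: a plain box 52 (x) x 91 (y) x 29 (z) mm, about 0.08 kg. Loose, stands upright on the bench at the start. Origin: centre of its underside; z up.
- iron_block: Dark cast-iron bending block, 45 (x) x 66 (y) x 49 (z) mm, about 0.85 kg: a solid bridge (the upper 18 mm) on two feet at its y ends. Flat sides at x = +-22 mm to grip. Loose, stands upright on the bench at the start. Origin: centre of its underside; z up.
- tube: Offcut of brown tube that stands upright, round, 44 mm outside diameter, 28 mm inside, 85 mm tall, about 0.18 kg. Loose, stands upright on the bench at the start. Origin: centre of its underside; z up.
- carton: Small white card carton, a plain box 26 (x) x 42 (y) x 22 (z) mm, about 0.09 kg; in one piece, does not open. Loose, stands upright on the bench at the start. Origin: centre of its underside; z up.
- holder_sanding: Largest holder, for the sanding block: plywood plate 84 (x) x 123 (y) x 16 mm with a cork-lined rectangular recess 68 (x) x 107 (y) mm in its middle, 8 mm deep, so its floor lies 8 mm above the bench. Screwed to the bench; its yaw differs from start to start by up to 0.4 rad. Origin: centre of its underside, on the bench; z up. The block's long side lies along y.
- holder_iron: Middle-sized holder, for the cast-iron block: plywood plate 77 (x) x 98 (y) x 16 mm with a cork-lined rectangular recess 61 (x) x 82 (y) mm in its middle, 8 mm deep, so its floor lies 8 mm above the bench. Screwed to the bench; its yaw differs from start to start by up to 0.4 rad. Origin: centre of its underside, on the bench; z up. The block's long side lies along y.
- holder_tube: Holder with the round recess, for the tube: square plywood plate 80 x 80 x 16 mm with a cork-lined round recess of 60 mm diameter in its middle, 8 mm deep, so its floor lies 8 mm above the bench. Screwed to the bench; its yaw differs from start to start by up to 0.4 rad. Origin: centre of its underside, on the bench; z up. 
- holder_carton: Smallest holder, for the white carton: plywood plate 64 (x) x 82 (y) x 14 mm with a cork-lined rectangular recess 40 (x) x 58 (y) mm in its middle, 6 mm deep, so its floor lies 8 mm above the bench. Screwed to the bench; its yaw differs from start to start by up to 0.4 rad. Origin: centre of its underside, on the bench; z up. The carton's long side lies along y.
- cap: Loose white plastic screw cap, round, 40 mm diameter, 21 mm high; a bystander to be left alone. Origin: centre of its underside.
- wax: Loose cream stub of wax, round, 22 mm diameter, 18 mm high; a bystander to be left alone. Origin: centre of its underside.

How it is judged:
By the outcome, as a careful person would: the job done as asked, in the order asked, and still so for the second after the job is handed in, with the robot touching nothing.
It also fails if it takes over 106 s, if anything falls off the work surface, if the arm or the gripper's body presses on something with over 40 N, if the wrist force passes 120 N, or if a joint passes its speed limit or range.

## Working session

There is one attempt and no reset: what is moved stays moved. The work goes in short steps, Python scripts to look and compute and a shell command to move; the robot and the scene stay as the last step left them, time stands still between calls to the robot, and variables do not carry over. Pictures are saved under pics/ and viewed, at most 16 in all, crops included, and the job is handed in when it is done.

```bash
ls; mkdir -p pics; python3 - <<'E'
from plant import manip
import cv2,numpy as np
print(manip.state()); print(manip.grip_point_offset)
for n in("scene","top"):
    p,d=manip.grab_frame(n); cv2.imwrite(f"pics/{n}0.png",p[:,:,::-1]); np.savez(f"{n}0.npz",p=p,d=d)
    print(n,manip.camera_model(n))
E
```

```text
pics
{'time': 0.0, 'joint_pos': array([-1.36898945e+00,  5.33341260e-02,  1.61431064e+00,  8.80266288e-08,
        1.47599543e+00, -1.19022664e-01]), 'joint_vel': array([ 0.00049927,  0.00157476, -0.00023722, -0.00031012,  0.00130982,
        0.00216813]), 'joint_efforts': array([ 2.27360106e-03, -3.93670034e+01, -3.70181751e+01,  8.58321209e-05,
        7.15511647e-03, -7.47270576e-06]), 'tool_pos': array([ 0.19693985, -0.59241273,  0.19016726]), 'tool_rot': array([-1.02289768e-03,  9.87160601e-01,  1.59727577e-01, -4.23202370e-05]), 'contact_force': array([0.04649581, 0.25454163, 0.1522097 ]), 'ft_torque': array([-0.03949444,  0.02674807, -0.04539026]), 'grasp_force': 0.0, 'gripper_width': 0.999738418478717}
0.0187
scene {'mtx': array([[433.87475056,   0.        , 319.01628774],
       [  0.        , 433.87475056, 238.10943188],
       [  0.        ,   0.        ,   1.        ]]), 'k1': 0.015665058550260385, 'world_to_cam': array([[-0.71225323, -0.70187844,  0.00787326,  0.40803588],
       [-0.44576951,  0.44363732, -0.7774802 ,  0.28979338],
       [ 0.54220372, -0.55727245, -0.62885813,  0.62636859],
       [ 0.        ,  0.        ,  0.        ,  1.        ]])}
top {'mtx': array([[477.93061905,   0.        , 316.2011571 ],
       [  0.        , 477.93061905, 234.30542548],
       [  0.        ,   0.        ,   1.        ]]), 'k1': -0.08223493655007719, 'world_to_cam': array([[ 0.02301346, -0.99973452, -0.00112847, -0.02738305],
       [-0.99338802, -0.02274035, -0.11253048,  0.55795925],
       [ 0.11247494,  0.00371072, -0.99364763,  1.01086975],
       [ 0.        ,  0.        ,  0.        ,  1.        ]])}
```

View pics/top0.png

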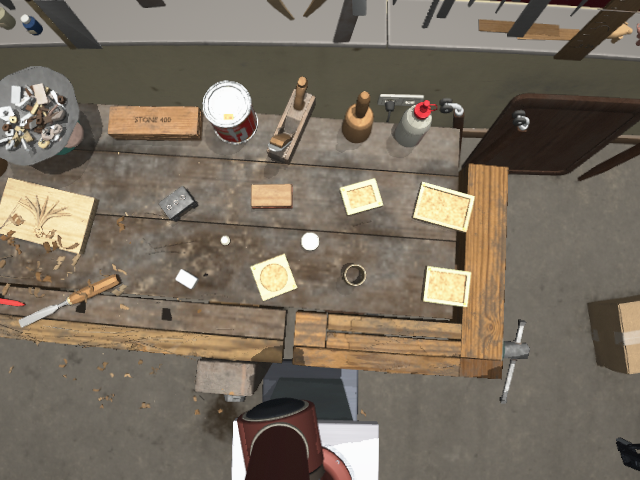

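View pics/scene0.png

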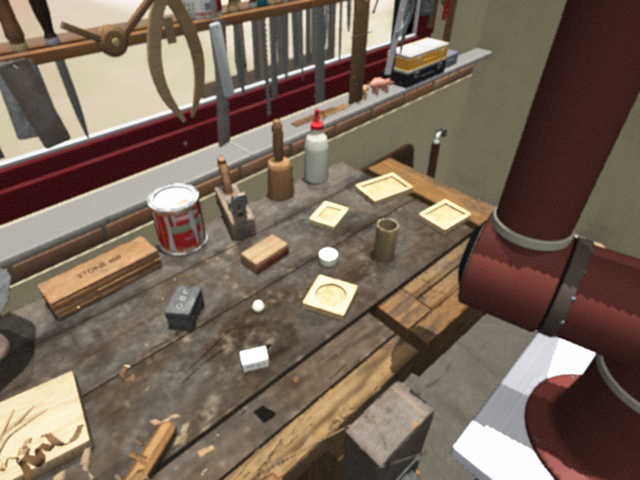

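The top view shows the loose pieces: sanding block (271,195), iron block (177,203), carton (186,279) and tube (355,274). The holders are at: carton (361,196), sanding (444,206), iron (447,286), tube (273,277). The bystanders are the cap (310,241) and the wax (225,240). The scene view agrees with this.

```bash
cat > h.py <<'E'
from plant import manip
import cv2,numpy as np
def rays(uv,c):
    K=c["mtx"]; q=(np.asarray(uv,float)-K[:2,2])/[K[0,0],K[1,1]]
    s=q.copy()
    for _ in range(20): s=q/(1+c["k1"]*(s**2).sum(-1,keepdims=True))
    return np.concatenate([s,np.ones(s.shape[:-1]+(1,))],-1)
def toplane(uv,z,c):
    T=c["world_to_cam"];R=T[:3,:3];o=-R.T@T[:3,3];d=rays(uv,c)@R
    return (o+d*((z-o[2])/d[...,2])[...,None])
def cloud(d,c):
    v,u=np.mgrid[:480,:640]; T=c["world_to_cam"]
    P=rays(np.stack([u,v],-1),c)*d[...,None]
    return (P-T[:3,3])@T[:3,:3]
def pose():
    s=manip.state();q=s["tool_rot"];psi=2*np.arctan2(q[2],q[1])
    return s,(psi+np.pi)%(2*np.pi)-np.pi
def go(x,y,z=None,psi=None):
    "shift (cm, tool axes at present) and turn to target"
    s,p=pose();d=np.array([x,y])-s["tool_pos"][:2]
    a=d@[np.cos(p),np.sin(p)];b=d@[np.sin(p),-np.cos(p)]
    out="x %.2f y %.2f"%(a*100,b*100)
    if z is not None: out+=" z %.2f"%((s["tool_pos"][2]-z)*100)
    if psi is not None:
        t=p-psi; t=(t+np.pi/2)%np.pi-np.pi/2; out+=" turn %.3f (or %.3f)"%(t,t-np.sign(t)*np.pi)
    print(out,"| now",s["tool_pos"].round(4),"psi %.3f"%p,"j6 %.2f"%s["joint_pos"][5])
E
python3 - <<'E'
from h import *
f=np.load("top0.npz");c=manip.camera_model("top");W=cloud(f["d"],c);p=f["p"];Z=W[...,2]
print("bench z",[np.median(Z[a-3:a+3,b-3:b+3]).round(4) for a,b in((240,270),(240,380),(230,150),(210,330))])
items={"sanding":(271,195,.029,.015),"iron":(177,203,.049,.02),"carton":(186,279,.022,.012),"tube":(355,274,.085,.03),"cap":(310,241,.021,.01),"wax":(225,240,.018,.009),
"Hs":(444,206,.016,.008),"Hi":(447,286,.016,.008),"Ht":(273,277,.016,.008),"Hc":(361,196,.014,.007)}
for n,(u,v,h,t) in items.items():
    m=(Z>t-(.003 if n[0]=="H" else 0))&(Z<h+.012);m[:v-40]=0;m[v+40:]=0;m[:,:u-40]=0;m[:,u+40:]=0
    if n!="H": m&=Z>0.6*h if n[0]!="H" else m
    k,L,st,ce=cv2.connectedComponentsWithStats(m.astype(np.uint8))
    i=min(range(1,k),key=lambda i:np.hypot(*(ce[i]-[u,v]))-0.05*st[i,4])
    cs,_=cv2.findContours((L==i).astype(np.uint8),cv2.RETR_EXTERNAL,cv2.CHAIN_APPROX_NONE)
    w=toplane(cs[0][:,0],h,c)[:,:2]
    r=cv2.minAreaRect((w*1000).astype(np.float32))
    a,b=r[1];ang=np.radians(r[2]); ang=ang+np.pi/2 if a>b else ang  # x axis = short side
    ang=(ang+np.pi/2)%np.pi-np.pi/2
    print(n,st[i,4],"c",np.round(r[0],1),"size",np.round(sorted(r[1]),1),"xaxis yaw %.3f"%ang,"z med %.3f"%np.median(Z[L==i]))
E
```

```text
bench z [np.float64(-0.0004), np.float64(-0.0005), np.float64(-0.001), np.float64(-0.0009)]
sanding 959 c [642.8  87.5] size [51.7 89.2] xaxis yaw 0.022 z med 0.028
iron 678 c [618.9 290.7] size [49.7 67.9] xaxis yaw 0.663 z med 0.047
carton 216 c [455.7 268.5] size [25.  43.7] xaxis yaw -0.500 z med 0.022
tube 131 c [470.3 -96.3] size [43.3 43.6] xaxis yaw 0.804 z med 0.083
cap 253 c [543.5  -2.3] size [37.4 37.6] xaxis yaw -1.548 z med 0.021
wax 57 c [542.1 187.6] size [17.1 19.1] xaxis yaw -0.752 z med 0.016
Hs 2048 c [ 629.  -297.9] size [ 86.8 126.3] xaxis yaw -0.244 z med 0.010
Hi 1525 c [ 453.6 -303.9] size [ 79.9 101.6] xaxis yaw -0.110 z med 0.011
Ht 1324 c [463.7  76.9] size [80.2 80.5] xaxis yaw 0.387 z med 0.014
Hc 1058 c [ 647.6 -113.5] size [66.1 88.2] xaxis yaw 0.299 z med 0.012
```

Sizes and heights match what was given. Next I turn the gripper, then travel towards the sanding block.

```bash
python3 -m crank '[{"turn":-0.14},{"turn":-0.14},{"turn":-0.14},{"turn":-0.14},{"turn":-0.14}]' 100
python3 -m crank '[{"turn":-0.14},{"turn":-0.14},{"turn":-0.14},{"turn":-0.14},{"turn":-0.014}]'
python3 -m crank '[{"x":3.7,"y":2.5},{"x":3.7,"y":2.5},{"x":3.7,"y":2.5},{"x":3.7,"y":2.5},{"x":3.7,"y":2.5}]'
python3 -m crank '[{"x":3.7,"y":2.5},{"x":3.7,"y":2.5},{"x":3.7,"y":2.5},{"x":3.7,"y":2.5},{"x":3.7,"y":2.5}]'
python3 -m crank '[{"x":3.7,"y":2.5},{"x":3.7,"y":2.5},{"x":3.7,"y":2.5},{"x":3.7,"y":2.5},{}]'
python3 -c "from h import *
go(.643,.0875,.1,1.593)"
```

```text
x 63.77 y -50.46 z 9.03 turn -1.272 (or 1.869) | now [ 0.1969 -0.5925  0.1903] psi 0.321 j6 -0.12schema error: expected keys x, y, z, turn
schema error: expected keys x, y, z, turn
schema error: expected keys x, y, z, turn
schema error: expected keys x, y, z, turn
schema error: expected keys x, y, z, turn
```

All four keys are needed in every row.

```bash
python3 -m crank '[{"x":0,"y":0,"z":0,"turn":-0.14},{"x":0,"y":0,"z":0,"turn":-0.14},{"x":0,"y":0,"z":0,"turn":-0.14},{"x":0,"y":0,"z":0,"turn":-0.14},{"x":0,"y":0,"z":0,"turn":-0.14}]' 100
python3 -m crank '[{"x":0,"y":0,"z":0,"turn":-0.14},{"x":0,"y":0,"z":0,"turn":-0.14},{"x":0,"y":0,"z":0,"turn":-0.14},{"x":0,"y":0,"z":0,"turn":-0.14},{"x":0,"y":0,"z":0,"turn":-0.014}]'
python3 -m crank '[{"x":3.7,"y":2.5,"z":0,"turn":0},{"x":3.7,"y":2.5,"z":0,"turn":0},{"x":3.7,"y":2.5,"z":0,"turn":0},{"x":3.7,"y":2.5,"z":0,"turn":0},{"x":3.7,"y":2.5,"z":0,"turn":0}]'
python3 -m crank '[{"x":3.7,"y":2.5,"z":0,"turn":0},{"x":3.7,"y":2.5,"z":0,"turn":0},{"x":3.7,"y":2.5,"z":0,"turn":0},{"x":3.7,"y":2.5,"z":0,"turn":0},{"x":3.7,"y":2.5,"z":0,"turn":0}]'
python3 -m crank '[{"x":3.7,"y":2.5,"z":0,"turn":0},{"x":3.7,"y":2.5,"z":0,"turn":0},{"x":3.7,"y":2.5,"z":0,"turn":0},{"x":3.7,"y":2.5,"z":0,"turn":0},{"x":0,"y":0,"z":0,"turn":0}]'
python3 -c "from h import *
go(.643,.0875,.1,1.593)"
```

```text
time: 0.6
tool_pos: [0.197, -0.5927, 0.1906]
tool_rot: [-0.001, 0.871, 0.491, 0.0]
contact_force: [0.7, -0.1, -0.3]
gripper_width: 0.996
grasp_force: 0.0
time: 1.1
tool_pos: [0.197, -0.5927, 0.1907]
tool_rot: [-0.0, 0.698, 0.716, 0.0]
contact_force: [0.2, -0.0, -1.0]
gripper_width: 1.001
grasp_force: 0.0
time: 1.6
tool_pos: [0.3182, -0.4035, 0.1911]
tool_rot: [-0.0, 0.7, 0.714, 0.0]
contact_force: [-0.1, -0.3, 0.0]
gripper_width: 0.998
grasp_force: 0.0
time: 2.1
tool_pos: [0.4387, -0.2155, 0.1913]
tool_rot: [0.0, 0.7, 0.714, 0.0]
contact_force: [0.5, 0.3, 0.4]
gripper_width: 0.999
grasp_force: 0.0
time: 2.6
tool_pos: [0.536, -0.0627, 0.191]
tool_rot: [-0.001, 0.697, 0.717, 0.001]
contact_force: [-0.6, -0.9, 0.2]
gripper_width: 0.999
grasp_force: 0.0
x 14.73 y 11.11 z 9.10 turn 0.005 (or -3.137) | now [ 0.536  -0.0627  0.191 ] psi 1.598 j6 -0.28
```

```bash
python3 -m crank '[{"x":3.7,"y":2.8,"z":0,"turn":0},{"x":3.7,"y":2.8,"z":0,"turn":0},{"x":3.7,"y":2.8,"z":1,"turn":0},{"x":3.6,"y":2.7,"z":2,"turn":0},{"x":0,"y":0,"z":2,"turn":0}]' | head -2
python3 -m crank '[{"x":0,"y":0,"z":0,"turn":0},{"x":0,"y":0,"z":0,"turn":0}]' | head -2
python3 - <<'E'
from h import *
c=manip.camera_model("wrist");p,d=manip.grab_frame("wrist");cv2.imwrite("pics/w1.png",p[:,:,::-1])
W=cloud(d,c);Z=W[...,2];m=((Z>.018)&(Z<.036)&(d>0)&(abs(W[...,0]-.643)<.06)&(abs(W[...,1]-.0875)<.08)).astype(np.uint8)
k,L,st,ce=cv2.connectedComponentsWithStats(m);i=1+np.argmax(st[1:,4]);w=W[L==i]
r=cv2.minAreaRect((w[:,:2]*1000).astype(np.float32));print(st[i],np.median(w[:,2]),r); go(.643,.0875,.008,1.593)
E
```

```text
time: 3.1
tool_pos: [0.6439, 0.086, 0.1406]
time: 3.3
tool_pos: [0.6414, 0.0819, 0.1409]
[ 293  152   65  110 6848] 0.02913398141057551 ((646.333740234375, 88.80171203613281), (52.33234786987305, 90.27792358398438), 1.7036560773849487)
x 0.57 y 0.10 z 13.43 turn -0.000 (or 3.141) | now [0.6421 0.0818 0.1423] psi 1.593 j6 -0.01
```

View pics/w1.png

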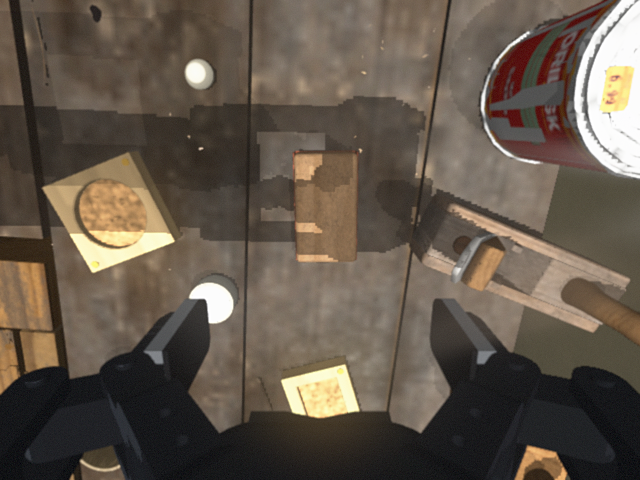

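The wrist view shows the block centred between the fingers at (326,206), with the plane clear of the right finger. I'll part-open the gripper, descend and grip.

```bash
python3 -m crank '[{"x":0.6,"y":0.3,"z":3,"turn":0},{"x":0,"y":0,"z":3,"turn":0},{"x":0,"y":0,"z":3,"turn":0},{"x":0,"y":0,"z":2.5,"turn":0},{"x":0,"y":0,"z":1.6,"turn":0}]' 80
python3 -m crank '[{"x":0,"y":0,"z":0,"turn":0},{"x":0,"y":0,"z":0,"turn":0},{"x":0,"y":0,"z":0,"turn":0}]'
python3 -c "from h import *
go(.645,.088,.010,1.595)"
```

```text
time: 3.85
tool_pos: [0.6446, 0.0877, 0.0101]
tool_rot: [0.0, 0.699, 0.715, -0.0]
contact_force: [-0.6, -0.3, -0.4]
gripper_width: 0.799
grasp_force: 0.0
time: 4.15
tool_pos: [0.6467, 0.0887, 0.013]
tool_rot: [0.001, 0.699, 0.715, 0.001]
contact_force: [1.1, -0.4, -0.6]
gripper_width: 0.798
grasp_force: 0.0
x -0.06 y -0.17 z 0.30 turn -0.001 (or 3.141) | now [0.6467 0.0887 0.013 ] psi 1.594 j6 -0.00
```

```bash
python3 -m crank '[{"x":0,"y":0,"z":0,"turn":0},{"x":0,"y":0,"z":0,"turn":0},{"x":0,"y":0,"z":0,"turn":0},{"x":0,"y":0,"z":0,"turn":0},{"x":0,"y":0,"z":0,"turn":0}]' 0
python3 -m crank '[{"x":0,"y":0,"z":0,"turn":0},{"x":0,"y":0,"z":0,"turn":0},{"x":0,"y":0,"z":-0.5,"turn":0},{"x":0,"y":0,"z":-1,"turn":0},{"x":0,"y":0,"z":-2,"turn":0}]'
python3 -m crank '[{"x":0,"y":0,"z":-3,"turn":0},{"x":0,"y":0,"z":-4,"turn":0},{"x":0,"y":0,"z":-3,"turn":0},{"x":0,"y":0,"z":-1,"turn":0},{"x":0,"y":0,"z":0,"turn":0}]'
python3 -c "from h import *
go(.629,-.298,.020,1.327)"
```

```text
time: 4.65
tool_pos: [0.6448, 0.0889, 0.0104]
tool_rot: [-0.0, 0.699, 0.716, 0.0]
contact_force: [-0.8, 0.7, -0.1]
gripper_width: -0.001
grasp_force: 0.0
time: 5.15
tool_pos: [0.6435, 0.0888, 0.0446]
tool_rot: [-0.001, 0.699, 0.716, -0.001]
contact_force: [1.2, 0.1, -0.7]
gripper_width: -0.001
grasp_force: 0.0
time: 5.65
tool_pos: [0.6463, 0.0889, 0.1582]
tool_rot: [0.002, 0.699, 0.716, 0.002]
contact_force: [0.0, 0.0, -0.1]
gripper_width: -0.001
grasp_force: 0.0
x -38.64 y -2.65 z 13.82 turn 0.268 (or -2.874) | now [0.6463 0.0889 0.1582] psi 1.595 j6 -0.00
```

```bash
python3 - <<'E'
from h import *
c=manip.camera_model("wrist");p,d=manip.grab_frame("wrist");cv2.imwrite("pics/w2.png",p[:,:,::-1])
W=cloud(d,c);Z=W[...,2];m=((Z>.018)&(Z<.036)&(d>0)&(abs(W[...,0]-.643)<.06)&(abs(W[...,1]-.0875)<.08)).astype(np.uint8)
k,L,st,ce=cv2.connectedComponentsWithStats(m);i=1+np.argmax(st[1:,4]);w=W[L==i]
r=cv2.minAreaRect((w[:,:2]*1000).astype(np.float32));print(st[i],np.median(w[:,2]),r)
T=c["world_to_cam"];s,psi=pose();t=T@np.append(s["tool_pos"],1);print("tcp in cam",t)
for v in range(300,480,20): print(v,[round(float(d[v,u]),3) for u in range(200,440,20)])
E
```

```text
[ 287  159   62  104 6106] 0.029078597967303742 ((646.332763671875, 88.65837097167969), (52.38858413696289, 90.21092224121094), 1.9105063676834106)
tcp in cam [-0.00190464  0.01559395  0.19865833  1.        ]
300 [0.349, 0.349, 0.374, 0.374, 0.373, 0.145, 0.135, 0.145, 0.374, 0.374, 0.376, 0.375]
320 [0.379, 0.381, 0.379, 0.38, 0.379, 0.121, 0.121, 0.129, 0.381, 0.38, 0.381, 0.381]
340 [0.385, 0.105, 0.109, 0.387, 0.108, 0.108, 0.119, 0.109, 0.108, 0.387, 0.108, 0.109]
360 [0.098, 0.099, 0.101, 0.107, 0.099, 0.098, 0.122, 0.099, 0.098, 0.107, 0.1, 0.1]
380 [0.0, 0.097, 0.102, 0.083, 0.084, 0.084, 0.124, 0.083, 0.083, 0.084, 0.102, 0.097]
400 [0.407, 0.102, 0.076, 0.078, 0.077, 0.085, 0.396, 0.083, 0.077, 0.078, 0.077, 0.103]
420 [0.106, 0.105, 0.071, 0.074, 0.071, 0.082, 0.081, 0.082, 0.071, 0.073, 0.072, 0.107]
440 [0.099, 0.077, 0.067, 0.067, 0.068, 0.075, 0.074, 0.075, 0.068, 0.067, 0.068, 0.076]
460 [0.071, 0.06, 0.06, 0.061, 0.062, 0.071, 0.071, 0.072, 0.06, 0.061, 0.06, 0.06]
```

View pics/w2.png

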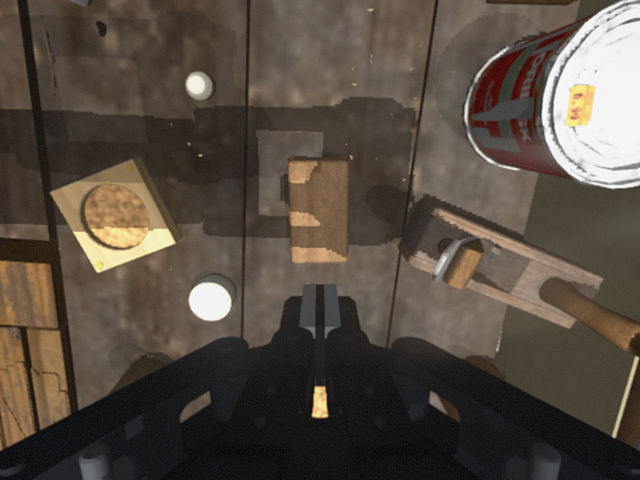

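```bash
python3 - <<'E'
from h import *
for n in ("wrist","top","scene"):
    c=manip.camera_model(n);p,d=manip.grab_frame(n);W=cloud(d,c)
    s,psi=pose();tp=s["tool_pos"]
    m=(d>0)&(np.hypot(W[...,0]-tp[0],W[...,1]-tp[1])<.05)&(W[...,2]>.06)
    w=W[m];print(n,tp,len(w))
    if len(w):
        i=np.argsort(w[:,2]);print("lowest",w[i[:6]].round(4).tolist(), "pct",np.percentile(w[:,2],[1,5,20]).round(4))
        lo=w[w[:,2]<w[i[0],2]+.015];print("centre of low part",lo.mean(0),len(lo))
    if n=="wrist":
        for v in range(276,330,6): print(v,W[v,312].round(4),W[v,328].round(4))
E
```

```text
wrist [0.64392528 0.0887988  0.15377175] 61325
lowest [[0.6449, 0.0986, 0.1995], [0.6457, 0.0987, 0.1996], [0.6425, 0.0988, 0.1999], [0.6433, 0.0989, 0.2001], [0.6437, 0.0989, 0.2001], [0.6453, 0.099, 0.2002]] pct [0.2104 0.2342 0.2533]
centre of low part [0.64518226 0.09748165 0.20840318] 955
276 [ 0.6397  0.0205 -0.    ] [0.6553 0.0214 0.0012]
282 [6.399e-01 1.430e-02 2.000e-04] [0.6554 0.0151 0.0011]
288 [0.6422 0.0992 0.2049] [0.6484 0.099  0.204 ]
294 [0.6423 0.0989 0.2096] [0.6483 0.0994 0.2105]
300 [0.6424 0.0993 0.2157] [0.6481 0.0998 0.2163]
306 [0.6425 0.0989 0.2196] [0.6481 0.0987 0.2189]
312 [0.6426 0.0991 0.2244] [0.6479 0.0997 0.2254]
318 [0.6426 0.0996 0.2294] [0.6478 0.1    0.2299]
324 [0.6427 0.0996 0.2333] [0.6478 0.0994 0.2328]
top [0.64342918 0.08880383 0.15282249] 5334
lowest [[0.6288, 0.0807, 0.2424], [0.6266, 0.0804, 0.2439], [0.6244, 0.0801, 0.2458], [0.6166, 0.0812, 0.2487], [0.6219, 0.0797, 0.2489], [0.6182, 0.0812, 0.2495]] pct [0.2815 0.3445 0.4802]
centre of low part [0.61974454 0.08040544 0.24940056] 12
scene [0.64326494 0.0888036  0.15245552] 4820
lowest [[0.6388, 0.0906, 0.1915], [0.6388, 0.081, 0.1916], [0.6385, 0.0931, 0.1927], [0.6378, 0.0983, 0.1931], [0.6365, 0.097, 0.1931], [0.6366, 0.0874, 0.1932]] pct [0.2029 0.2297 0.277 ]
centre of low part [0.63822937 0.09574588 0.20066297] 80
```

The wrist and scene depth agree that the real fingertips sit about 40 mm above the reported TCP, so the fingers closed above the block. The block did not move. I'll re-open, go lower and measure the tips directly.

```bash
python3 -m crank '[{"x":0,"y":0,"z":3,"turn":0},{"x":0,"y":0,"z":3,"turn":0},{"x":0,"y":0,"z":3,"turn":0},{"x":0,"y":0,"z":1.5,"turn":0},{"x":0,"y":0,"z":1,"turn":0}]' 80 |head -2
python3 -m crank '[{"x":0,"y":0,"z":0,"turn":0},{"x":0,"y":0,"z":0,"turn":0},{"x":0,"y":0,"z":0,"turn":0},{"x":0,"y":0,"z":0,"turn":0},{"x":0,"y":0,"z":0,"turn":0}]'
cat >> h.py <<'E'
def tips(r=.065):
    "lowest finger points: height above reported TCP, from scene and wrist depth"
    for n in ("wrist","scene"):
        c=manip.camera_model(n);s,psi=pose();tp=s["tool_pos"];p,d=manip.grab_frame(n);W=cloud(d,c)
        D=W-tp;a=D[...,0]*np.cos(psi)+D[...,1]*np.sin(psi);b=D[...,0]*np.sin(psi)-D[...,1]*np.cos(psi)
        m=(d>0)&(abs(a)<.016)&(abs(b)<r)&(D[...,2]>.015)&(W[...,2]>.035)
        if n=="wrist": m&=d<.22
        for sgn in(1,-1):
            k=m&(b*sgn>0)
            if k.sum()>10:
                z=D[...,2][k];zl=np.percentile(z,1);q=k&(D[...,2]<zl+.006)
                print(n,tp.round(4),"side",sgn,"tip z+ %.4f"%zl,"b %.4f..%.4f"%(b[q].min(),b[q].max()),"a %.4f..%.4f"%(a[q].min(),a[q].max()))
E
python3 -c "from h import *
tips();go(.6455,.0885,-.030,1.597)"
```

```text
time: 6.35
tool_pos: [0.6429, 0.0888, 0.0372]
time: 6.85
tool_pos: [0.6455, 0.0889, 0.0416]
tool_rot: [0.001, 0.699, 0.716, 0.001]
contact_force: [-0.1, 0.6, -0.1]
gripper_width: 0.803
grasp_force: 0.0
wrist [0.6455 0.0889 0.0416] side 1 tip z+ 0.0550 b 0.0341..0.0482 a -0.0120..0.0112
wrist [0.6455 0.0889 0.0416] side -1 tip z+ 0.0549 b -0.0471..-0.0333 a -0.0114..0.0113
scene [0.6453 0.0889 0.0413] side 1 tip z+ 0.0480 b 0.0324..0.0405 a -0.0070..0.0128
scene [0.6453 0.0889 0.0413] side -1 tip z+ 0.0536 b -0.0489..-0.0354 a -0.0069..0.0118
x -0.04 y 0.03 z 7.10 turn -0.002 (or 3.139) | now [0.6452 0.0889 0.041 ] psi 1.595 j6 -0.00
```

```bash
python3 -m crank '[{"x":0,"y":0,"z":2,"turn":0},{"x":0,"y":0,"z":2,"turn":0},{"x":0,"y":0,"z":1.5,"turn":0},{"x":0,"y":0,"z":1,"turn":0},{"x":0,"y":0,"z":0.5,"turn":0}]'
python3 -m crank '[{"x":0,"y":0,"z":0.4,"turn":0},{"x":0,"y":0,"z":0,"turn":0},{"x":0,"y":0,"z":0,"turn":0},{"x":0,"y":0,"z":0,"turn":0}]'
python3 -m crank '[{"x":0,"y":0,"z":0,"turn":0},{"x":0,"y":0,"z":0,"turn":0},{"x":0,"y":0,"z":0,"turn":0},{"x":0,"y":0,"z":0,"turn":0},{"x":0,"y":0,"z":0,"turn":0}]' 0
```

```text
time: 7.45
tool_pos: [0.6442, 0.0888, -0.0308]
tool_rot: [-0.001, 0.699, 0.716, -0.001]
contact_force: [-0.3, -0.5, -1.0]
gripper_width: 0.799
grasp_force: 0.0
time: 7.85
tool_pos: [0.6455, 0.0889, -0.0327]
tool_rot: [0.0, 0.699, 0.716, 0.001]
contact_force: [0.1, -1.0, 0.0]
gripper_width: 0.804
grasp_force: 0.0
time: 8.35
tool_pos: [0.6457, 0.0888, -0.0326]
tool_rot: [0.001, 0.699, 0.716, 0.001]
contact_force: [0.8, -0.1, 5.1]
gripper_width: 0.568
grasp_force: 65.0
```

Gripped with 65 N. Lift and carry to the sanding holder.

```bash
python3 -m crank '[{"x":0,"y":0,"z":-0.5,"turn":0},{"x":0,"y":0,"z":-1,"turn":0},{"x":0,"y":0,"z":-2.5,"turn":0},{"x":0,"y":0,"z":-3,"turn":0},{"x":0,"y":0,"z":-3,"turn":0}]' 
python3 -m crank '[{"x":-2,"y":0,"z":-2,"turn":0},{"x":-4,"y":-0.3,"z":0,"turn":0},{"x":-4,"y":-0.3,"z":0,"turn":0},{"x":-4,"y":-0.3,"z":0,"turn":0},{"x":-4,"y":-0.3,"z":0,"turn":0}]' |head -2
python3 -m crank '[{"x":-4,"y":-0.3,"z":0,"turn":0},{"x":-4,"y":-0.3,"z":0,"turn":0},{"x":-4,"y":-0.3,"z":0,"turn":0},{"x":-4,"y":-0.3,"z":0,"turn":0},{"x":-3,"y":0,"z":0,"turn":0}]' |head -2
python3 -m crank '[{"x":-1.6,"y":0,"z":0,"turn":0.07},{"x":0,"y":0,"z":0,"turn":0.1},{"x":0,"y":0,"z":0,"turn":0.1},{"x":0,"y":0,"z":0,"turn":0},{"x":0,"y":0,"z":0,"turn":0}]'
python3 - <<'E'
from h import *
s,psi=pose();c=manip.camera_model("wrist");p,d=manip.grab_frame("wrist");cv2.imwrite("pics/w3.png",p[:,:,::-1])
W=cloud(d,c);Z=W[...,2];np.savez("w3.npz",W=W,p=p)
m=((Z>.005)&(Z<.024)&(d>0)&(abs(W[...,0]-.63)<.09)&(abs(W[...,1]+.3)<.09)).astype(np.uint8)
k,L,st,ce=cv2.connectedComponentsWithStats(m);i=1+np.argmax(st[1:,4]);w=W[L==i]
print(st[i],cv2.minAreaRect((w[:,:2]*1000).astype(np.float32)))
go(.629,-.298,-.0246,1.327)
E
```

```text
time: 8.85
tool_pos: [0.6439, 0.0888, 0.0668]
tool_rot: [-0.001, 0.699, 0.716, -0.001]
contact_force: [0.8, -0.5, -1.8]
gripper_width: 0.572
grasp_force: 64.3
time: 9.35
tool_pos: [0.6364, -0.0927, 0.0865]
time: 9.85
tool_pos: [0.6287, -0.2838, 0.0863]
time: 10.35
tool_pos: [0.6298, -0.2974, 0.0862]
tool_rot: [-0.0, 0.788, 0.616, -0.0]
contact_force: [-0.0, -0.5, -0.6]
gripper_width: 0.571
grasp_force: 64.3
[ 258  143  128   50 6245] ((641.9827880859375, -255.2667694091797), (33.59923553466797, 84.24695587158203), 75.69123840332031)
x -0.09 y -0.07 z 11.09 turn -0.000 (or 3.141) | now [ 0.6299 -0.2973  0.0863] psi 1.327 j6 -0.30
```

View pics/w3.png

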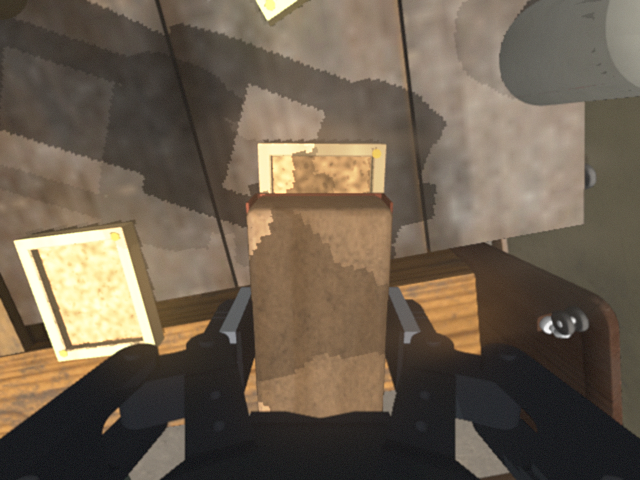

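The block is level in the grip and aligned with the holder; the visible holder edge puts its centre at (0.631, -0.2985). Lower it.

```bash
python3 -m crank '[{"x":-0.1,"y":0.1,"z":3,"turn":0},{"x":0,"y":0,"z":3,"turn":0},{"x":0,"y":0,"z":2,"turn":0},{"x":0,"y":0,"z":1,"turn":0},{"x":0,"y":0,"z":0.5,"turn":0}]' 
python3 -m crank '[{"x":0,"y":0,"z":0.5,"turn":0},{"x":0,"y":0,"z":0.4,"turn":0},{"x":0,"y":0,"z":0.3,"turn":0},{"x":0,"y":0,"z":0.2,"turn":0},{"x":0,"y":0,"z":0,"turn":0}]'
python3 -m crank '[{"x":0,"y":0,"z":0,"turn":0},{"x":0,"y":0,"z":0,"turn":0},{"x":0,"y":0,"z":0,"turn":0}]'
```

```text
time: 10.9
tool_pos: [0.6303, -0.2983, -0.0097]
tool_rot: [-0.001, 0.788, 0.615, -0.0]
contact_force: [-0.6, 0.3, -0.8]
gripper_width: 0.57
grasp_force: 64.4
time: 11.4
tool_pos: [0.6308, -0.2988, -0.0225]
tool_rot: [0.0, 0.788, 0.615, 0.0]
contact_force: [-0.3, -0.5, -0.4]
gripper_width: 0.571
grasp_force: 64.4
time: 11.7
tool_pos: [0.631, -0.2989, -0.0223]
tool_rot: [0.0, 0.789, 0.615, 0.0]
contact_force: [-0.5, -0.1, -1.1]
gripper_width: 0.572
grasp_force: 64.4
```

```bash
python3 -m crank '[{"x":0,"y":0,"z":0.1,"turn":0},{"x":0,"y":0,"z":0.1,"turn":0},{"x":0,"y":0,"z":0,"turn":0},{"x":0,"y":0,"z":0,"turn":0}]'
python3 -m crank '[{"x":0,"y":0,"z":0.1,"turn":0},{"x":0,"y":0,"z":0,"turn":0},{"x":0,"y":0,"z":0,"turn":0}]'
```

```text
time: 12.1
tool_pos: [0.6309, -0.2989, -0.0246]
tool_rot: [0.0, 0.789, 0.615, 0.0]
contact_force: [-0.5, -0.6, -0.8]
gripper_width: 0.569
grasp_force: 64.3
time: 12.4
tool_pos: [0.631, -0.299, -0.0246]
tool_rot: [0.0, 0.788, 0.615, 0.0]
contact_force: [-3.3, 2.3, 6.8]
gripper_width: 0.572
grasp_force: 65.0
```

Contact at the expected height. Release and rise slowly, then check.

```bash
python3 -m crank '[{"x":0,"y":0,"z":0,"turn":0},{"x":0,"y":0,"z":0,"turn":0},{"x":0,"y":0,"z":0,"turn":0},{"x":0,"y":0,"z":0,"turn":0}]' 85
python3 -m crank '[{"x":0,"y":0,"z":-1,"turn":0},{"x":0,"y":0,"z":-3,"turn":0},{"x":0,"y":0,"z":-4,"turn":0},{"x":0,"y":0,"z":-4,"turn":0},{"x":0,"y":0,"z":-3,"turn":0}]'
python3 - <<'E'
from h import *
s,psi=pose();c=manip.camera_model("wrist");p,d=manip.grab_frame("wrist");cv2.imwrite("pics/w4.png",p[:,:,::-1])
W=cloud(d,c);Z=W[...,2]
B=(d>0)&(abs(W[...,0]-.63)<.09)&(abs(W[...,1]+.3)<.09)
for lo,hi in((.025,.05),(.004,.05)):
    m=(B&(Z>lo)&(Z<hi)).astype(np.uint8)
    k,L,st,ce=cv2.connectedComponentsWithStats(m);i=1+np.argmax(st[1:,4]);w=W[L==i]
    print(st[i],cv2.minAreaRect((w[:,:2]*1000).astype(np.float32)))
    if lo>.02:
        A=np.c_[w[:,:2]-w[:,:2].mean(0),np.ones(len(w))];print("plane",np.linalg.lstsq(A,w[:,2],rcond=None)[0])
go(.6195,.291,None,2.234)
E
```

```text
time: 12.8
tool_pos: [0.6307, -0.2988, -0.0259]
tool_rot: [-0.0, 0.789, 0.615, -0.0]
contact_force: [0.1, 0.7, -0.4]
gripper_width: 0.853
grasp_force: 0.0
time: 13.3
tool_pos: [0.6319, -0.2994, 0.1287]
tool_rot: [0.002, 0.788, 0.615, 0.001]
contact_force: [-0.0, 0.0, 0.5]
gripper_width: 0.852
grasp_force: 0.0
[ 283  162   70  117 7683] ((631.61328125, -299.031982421875), (90.57555389404297, 52.417667388916016), 76.19953918457031)
plane [-0.00035963 -0.00486537  0.03682855]
[  263   139   110   149 15471] ((630.9688110351562, -298.7391357421875), (123.25591278076172, 84.206787109375), 75.67267608642578)
x 57.06 y -15.88 turn -0.909 (or 2.233) | now [ 0.6346 -0.301   0.135 ] psi 1.325 j6 -0.30
```

View pics/w4.png

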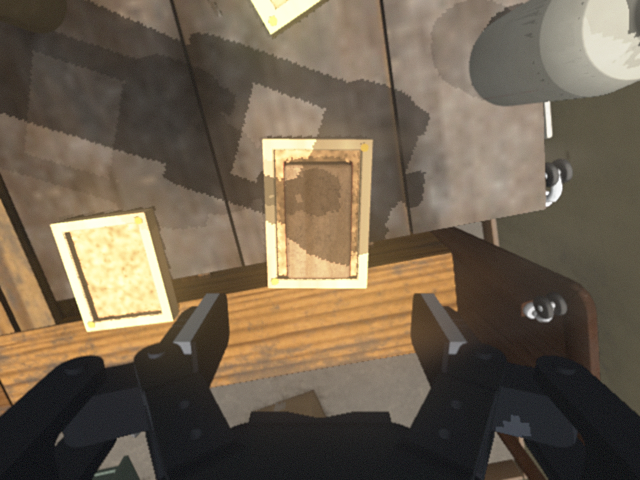

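The sanding block sits flat in its recess, seen at (319,220): its top is at 36.8 mm and it is centred to 1 mm. On to the iron block.

```bash
python3 -m crank '[{"x":2,"y":-0.6,"z":0,"turn":0},{"x":4.2,"y":-1.2,"z":0,"turn":0},{"x":4.2,"y":-1.2,"z":0,"turn":0},{"x":4.2,"y":-1.2,"z":0,"turn":0},{"x":4.2,"y":-1.2,"z":0,"turn":0}]' |head -2
python3 -m crank '[{"x":4.2,"y":-1.2,"z":0,"turn":0},{"x":4.2,"y":-1.2,"z":0,"turn":0},{"x":4.2,"y":-1.2,"z":0,"turn":0},{"x":4.2,"y":-1.2,"z":0,"turn":0},{"x":4.2,"y":-1.2,"z":0,"turn":0}]' |head -2
python3 -m crank '[{"x":4.2,"y":-1.2,"z":0,"turn":0},{"x":4.2,"y":-1.2,"z":0,"turn":0},{"x":4.2,"y":-1.2,"z":0,"turn":0},{"x":3,"y":-0.7,"z":0,"turn":0},{"x":1.6,"y":-0.4,"z":0,"turn":0}]' |head -2
python3 -m crank '[{"x":0,"y":0,"z":0,"turn":-0.13},{"x":0,"y":0,"z":0,"turn":-0.13},{"x":0,"y":0,"z":0,"turn":-0.13},{"x":0,"y":0,"z":0,"turn":-0.13},{"x":0,"y":0,"z":0,"turn":-0.13}]' |head -2
python3 -m crank '[{"x":0,"y":0,"z":0,"turn":-0.13},{"x":0,"y":0,"z":0,"turn":-0.13},{"x":0,"y":0,"z":0,"turn":0},{"x":0,"y":0,"z":0,"turn":0},{"x":0,"y":0,"z":0,"turn":0}]' 100
cat >> h.py <<'E'
def look(x,y,lo,hi,r,name=None):
    s,psi=pose();c=manip.camera_model("wrist");p,d=manip.grab_frame("wrist")
    if name: cv2.imwrite(f"pics/{name}.png",p[:,:,::-1])
    W=cloud(d,c);Z=W[...,2]
    m=((d>0)&(np.hypot(W[...,0]-x,W[...,1]-y)<r)&(Z>lo)&(Z<hi)).astype(np.uint8)
    k,L,st,ce=cv2.connectedComponentsWithStats(m);i=1+np.argmax(st[1:,4]);w=W[L==i]
    r=cv2.minAreaRect((w[:,:2]*1000).astype(np.float32));a,b=r[1];ang=np.radians(r[2]+(90 if a>b else 0));ang=(ang+np.pi/2)%np.pi-np.pi/2
    A=np.c_[w[:,:2]-w[:,:2].mean(0),np.ones(len(w))];pl=np.linalg.lstsq(A,w[:,2],rcond=None)[0]
    print("c",np.round(r[0],1),"size",np.round(sorted(r[1]),1),"xyaw %.3f psi %.3f"%(ang,ang+np.pi/2),"zmed %.4f plane"%np.median(w[:,2]),pl.round(4),"box",st[i][:4])
    return np.array(r[0])/1000,ang
E
python3 - <<'E'
from h import *
c,a=look(.619,.291,.038,.06,.06,"w5"); go(*c,-.024,a+np.pi/2)
E
```

```text
time: 13.85
tool_pos: [0.6229, -0.1007, 0.1231]
time: 14.35
tool_pos: [0.6155, 0.1174, 0.1233]
time: 14.85
tool_pos: [0.6116, 0.2961, 0.1231]
time: 15.35
tool_pos: [0.6127, 0.2925, 0.1235]
time: 15.85
tool_pos: [0.6133, 0.2929, 0.1241]
tool_rot: [-0.0, 0.439, 0.899, -0.0]
contact_force: [-0.4, -0.2, 0.1]
gripper_width: 1.0
grasp_force: 0.0
c [621.6 294.3] size [45.  66.2] xyaw 0.669 psi 2.240 zmed 0.0491 plane [ 0.0071 -0.0089  0.049 ] box [298 187  64  91]
x -0.41 y 0.73 z 14.82 turn -0.007 (or 3.135) | now [0.6133 0.293  0.1242] psi 2.233 j6 -0.33
```

View pics/w5.png

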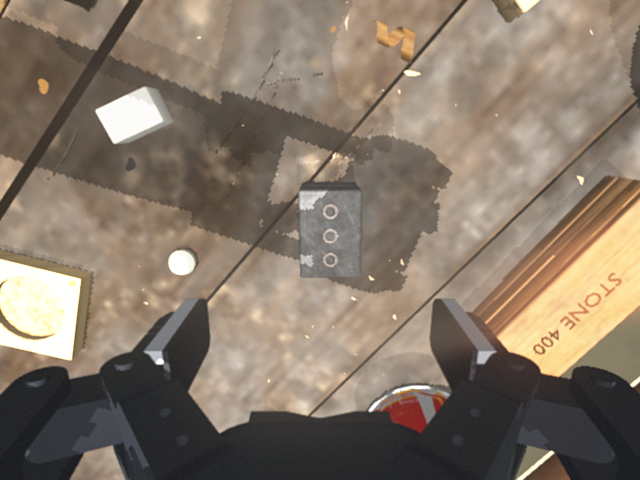

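The iron block shows at (330,230), 45 x 66 mm with its top at 49 mm, and there is space around it. Descend and grip.

```bash
python3 -m crank '[{"x":-0.4,"y":0.7,"z":3,"turn":-0.005},{"x":0,"y":0,"z":3.5,"turn":0},{"x":0,"y":0,"z":3.5,"turn":0},{"x":0,"y":0,"z":2,"turn":0},{"x":0,"y":0,"z":1.2,"turn":0}]' 80
python3 -m crank '[{"x":0,"y":0,"z":1,"turn":0},{"x":0,"y":0,"z":0.5,"turn":0},{"x":0,"y":0,"z":0,"turn":0},{"x":0,"y":0,"z":0,"turn":0},{"x":0,"y":0,"z":0,"turn":0}]'
python3 -m crank '[{"x":0,"y":0,"z":0,"turn":0},{"x":0,"y":0,"z":0,"turn":0},{"x":0,"y":0,"z":0,"turn":0},{"x":0,"y":0,"z":0,"turn":0},{"x":0,"y":0,"z":0,"turn":0}]' 0
```

```text
time: 16.4
tool_pos: [0.6197, 0.2938, -0.0106]
tool_rot: [-0.001, 0.436, 0.9, -0.001]
contact_force: [0.3, 1.1, 0.9]
gripper_width: 0.802
grasp_force: 0.0
time: 16.9
tool_pos: [0.6224, 0.2947, -0.0212]
tool_rot: [0.001, 0.436, 0.9, 0.001]
contact_force: [-0.2, 0.2, 0.6]
gripper_width: 0.798
grasp_force: 0.0
time: 17.4
tool_pos: [0.6219, 0.2945, -0.0216]
tool_rot: [0.0, 0.436, 0.9, 0.0]
contact_force: [-1.3, -1.4, 5.7]
gripper_width: 0.512
grasp_force: 63.9
```

```bash
python3 -m crank '[{"x":0,"y":0,"z":-0.5,"turn":0},{"x":0,"y":0,"z":-1.5,"turn":0},{"x":0,"y":0,"z":-3,"turn":0},{"x":0,"y":0,"z":-4,"turn":0},{"x":0,"y":0,"z":-3,"turn":0}]' 
python3 -m crank '[{"x":0,"y":0,"z":-1,"turn":0.13},{"x":0,"y":0,"z":0,"turn":0.13},{"x":0,"y":0,"z":0,"turn":0.13},{"x":0,"y":0,"z":0,"turn":0.13},{"x":0,"y":0,"z":0,"turn":0.13}]' |head -2
python3 -m crank '[{"x":-1,"y":0,"z":0,"turn":0.125},{"x":-3,"y":-0.6,"z":0,"turn":0},{"x":-4,"y":-0.7,"z":0,"turn":0},{"x":-4,"y":-0.7,"z":0,"turn":0},{"x":-4,"y":-0.7,"z":0,"turn":0}]' |head -2
python3 -m crank '[{"x":-4,"y":-0.7,"z":0,"turn":0},{"x":-4,"y":-0.7,"z":0,"turn":0},{"x":-4,"y":-0.7,"z":0,"turn":0},{"x":-4,"y":-0.7,"z":0,"turn":0},{"x":-4,"y":-0.7,"z":0,"turn":0}]' |head -2
python3 -m crank '[{"x":-4,"y":-0.7,"z":0,"turn":0},{"x":-4,"y":-0.7,"z":0,"turn":0},{"x":-4,"y":-0.7,"z":0,"turn":0},{"x":-3,"y":-0.7,"z":0,"turn":0},{"x":0,"y":0,"z":0,"turn":0}]'
python3 -c "from h import *
go(.455,-.304,-.013,1.461)"
```

```text
time: 17.9
tool_pos: [0.6212, 0.2943, 0.0989]
tool_rot: [-0.0, 0.436, 0.9, 0.0]
contact_force: [0.0, 0.9, -6.3]
gripper_width: 0.516
grasp_force: 63.2
time: 18.4
tool_pos: [0.6203, 0.2941, 0.1063]
time: 18.9
tool_pos: [0.5772, 0.1368, 0.1064]
time: 19.4
tool_pos: [0.5214, -0.0582, 0.1068]
time: 19.9
tool_pos: [0.4774, -0.2063, 0.107]
tool_rot: [-0.0, 0.745, 0.667, -0.001]
contact_force: [-0.2, 0.1, -7.3]
gripper_width: 0.514
grasp_force: 63.3
x -9.96 y -1.15 z 12.00 turn -0.001 (or 3.141) | now [ 0.4774 -0.2063  0.107 ] psi 1.460 j6 -0.44
```

```bash
python3 -m crank '[{"x":-4,"y":-0.5,"z":0,"turn":0},{"x":-4,"y":-0.5,"z":0,"turn":0},{"x":-2,"y":-0.2,"z":1,"turn":0},{"x":0,"y":0,"z":2,"turn":0},{"x":0,"y":0,"z":0,"turn":0}]' |head -2
python3 -m crank '[{"x":0,"y":0,"z":0,"turn":0},{"x":0,"y":0,"z":0,"turn":0},{"x":0,"y":0,"z":0,"turn":0}]' | head -2
python3 - <<'E'
from h import *
c,a=look(.455,-.304,.0115,.022,.075,"w6"); look(.455,-.304,.003,.022,.075);go(.455,-.304,-.0126,1.461)
E
```

```text
time: 20.4
tool_pos: [0.4541, -0.2993, 0.0736]
time: 20.7
tool_pos: [0.4576, -0.3014, 0.0787]
c [ 456.1 -280.2] size [49.7 77.3] xyaw 1.457 psi 3.028 zmed 0.0172 plane [-0.0001 -0.0003  0.017 ] box [254 167 119  74]
c [ 456. -280.] size [49.3 77.3] xyaw 1.456 psi 3.026 zmed 0.0106 plane [0.0019 0.1205 0.0128] box [254 165 119  76]
x -0.28 y -0.21 z 9.10 turn 0.005 (or -3.137) | now [ 0.4574 -0.3014  0.0784] psi 1.466 j6 -0.61
```

View pics/w6.png

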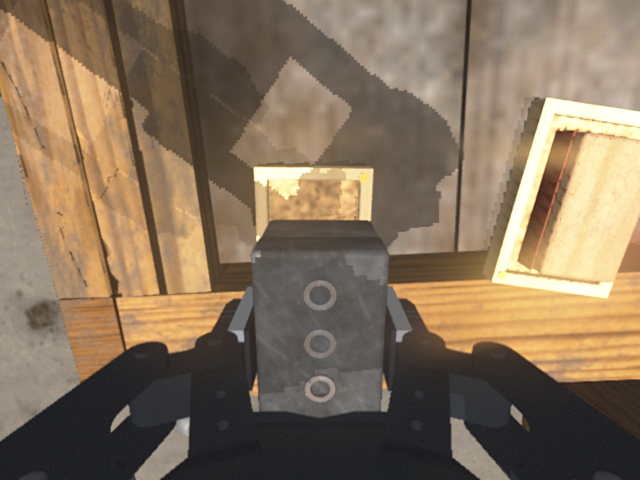

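The iron block hangs level over the holder, whose centre works out at (0.4534, -0.3042). Correct the position and lower.

```bash
python3 -m crank '[{"x":-0.3,"y":-0.3,"z":2,"turn":0.005},{"x":0,"y":0,"z":2,"turn":0},{"x":0,"y":0,"z":2,"turn":0},{"x":0,"y":0,"z":1,"turn":0},{"x":0,"y":0,"z":0.5,"turn":0}]' | head -2
python3 -m crank '[{"x":0,"y":0,"z":0.5,"turn":0},{"x":0,"y":0,"z":0.2,"turn":0},{"x":0,"y":0,"z":0,"turn":0},{"x":0,"y":0,"z":0,"turn":0},{"x":0,"y":0,"z":0,"turn":0}]'
python3 -c "from h import *
go(.4535,-.304,-.0136,1.457)"
```

```text
time: 21.3
tool_pos: [0.453, -0.3036, 0.0015]
time: 21.8
tool_pos: [0.4539, -0.3045, -0.0039]
tool_rot: [0.001, 0.745, 0.667, 0.0]
contact_force: [0.2, -0.3, -6.8]
gripper_width: 0.517
grasp_force: 63.5
x 0.05 y -0.04 z 0.97 turn 0.003 (or -3.139) | now [ 0.4539 -0.3045 -0.0039] psi 1.460 j6 -0.62
```

```bash
python3 -m crank '[{"x":0,"y":0,"z":0.3,"turn":0},{"x":0,"y":0,"z":0.3,"turn":0},{"x":0,"y":0,"z":0.2,"turn":0},{"x":0,"y":0,"z":0.1,"turn":0},{"x":0,"y":0,"z":0,"turn":0}]'
python3 -m crank '[{"x":0,"y":0,"z":0,"turn":0},{"x":0,"y":0,"z":0.1,"turn":0},{"x":0,"y":0,"z":0,"turn":0},{"x":0,"y":0,"z":0,"turn":0}]'
```

```text
time: 22.3
tool_pos: [0.4535, -0.3042, -0.0136]
tool_rot: [0.0, 0.745, 0.667, 0.0]
contact_force: [-0.8, -0.1, -4.7]
gripper_width: 0.517
grasp_force: 63.8
time: 22.7
tool_pos: [0.4536, -0.3043, -0.0136]
tool_rot: [-0.0, 0.745, 0.667, -0.0]
contact_force: [-3.1, 3.1, 4.4]
gripper_width: 0.512
grasp_force: 64.7
```

```bash
python3 -m crank '[{"x":0,"y":0,"z":0,"turn":0},{"x":0,"y":0,"z":0,"turn":0},{"x":0,"y":0,"z":0,"turn":0},{"x":0,"y":0,"z":0,"turn":0}]' 85 | tail -2
python3 -m crank '[{"x":0,"y":0,"z":-1,"turn":0},{"x":0,"y":0,"z":-3,"turn":0},{"x":0,"y":0,"z":-4,"turn":0},{"x":0,"y":0,"z":-4,"turn":0},{"x":0,"y":0,"z":-2,"turn":0}]'|head -2
python3 - <<'E'
from h import *
look(.454,-.304,.045,.07,.075,"w7"); look(.454,-.304,.003,.07,.07); go(.4703,-.0963,None,1.457)
E
```

```text
gripper_width: 0.851
grasp_force: 0.0
time: 23.6
tool_pos: [0.4553, -0.3057, 0.1309]
c [ 454.3 -304. ] size [45.1 66. ] xyaw -0.111 psi 1.460 zmed 0.0571 plane [-0.0026 -0.0135  0.057 ] box [284 180  65  91]
c [ 454.  -307.5] size [ 79.6 104.3] xyaw -0.115 psi 1.456 zmed 0.0487 plane [ 0.0301 -0.1671  0.0363] box [264 151  99 120]
x 21.03 y -0.90 turn 0.003 (or -3.139) | now [ 0.456  -0.3063  0.1311] psi 1.460 j6 -0.62
```

View pics/w7.png

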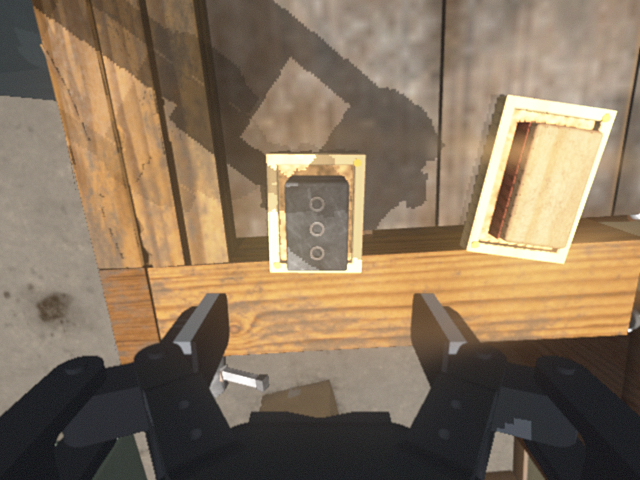

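The iron block is flat in its recess, seen at (317,225) with its top at 57 mm. On to the tube.

```bash
python3 -m crank '[{"x":3,"y":-0.1,"z":0,"turn":0},{"x":4,"y":-0.2,"z":0,"turn":0},{"x":4,"y":-0.2,"z":0,"turn":0},{"x":4,"y":-0.2,"z":0,"turn":0},{"x":4,"y":-0.2,"z":0,"turn":0}]'  100|head -2
python3 -m crank '[{"x":2,"y":0,"z":0,"turn":0},{"x":0,"y":0,"z":0,"turn":0},{"x":0,"y":0,"z":0,"turn":0},{"x":0,"y":0,"z":0,"turn":0},{"x":0,"y":0,"z":0,"turn":0}]' |head -2
python3 - <<'E'
from h import *
c,a=look(.4703,-.0963,.076,.095,.04,"w8"); go(*c,-.006)
c,a=look(.4703,-.0963,.015,.095,.035)
E
```

```text
time: 24.2
tool_pos: [0.4646, -0.1125, 0.1241]
time: 24.7
tool_pos: [0.4676, -0.0954, 0.1252]
c [472.5 -95.6] size [43.3 43.8] xyaw -0.130 psi 1.440 zmed 0.0854 plane [0.0048 0.0222 0.0839] box [292 207  70  71]
x 0.03 y 0.49 z 13.12 | now [ 0.4676 -0.0953  0.1252] psi 1.458 j6 -0.24
c [472.5 -95.4] size [43.2 44.1] xyaw -0.096 psi 1.475 zmed 0.0656 plane [0.0117 0.0876 0.0615] box [292 192  70  86]
```

View pics/w8.png

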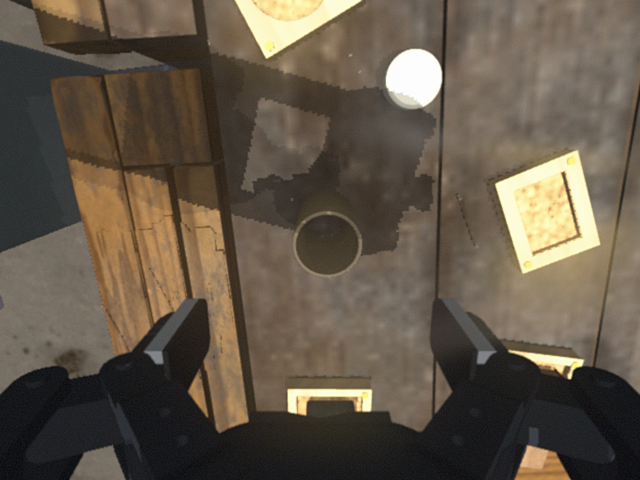

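The tube ring is centred at (328,243), i.e. (0.4725, -0.0956). Shift 5 mm, descend and grip.

```bash
python3 -m crank '[{"x":0,"y":0.5,"z":1,"turn":0},{"x":0,"y":0,"z":3,"turn":0},{"x":0,"y":0,"z":3.5,"turn":0},{"x":0,"y":0,"z":2.5,"turn":0},{"x":0,"y":0,"z":1.6,"turn":0}]' 
python3 -m crank '[{"x":0,"y":0,"z":1,"turn":0},{"x":0,"y":0,"z":0.5,"turn":0},{"x":0,"y":0,"z":0,"turn":0},{"x":0,"y":0,"z":0,"turn":0},{"x":0,"y":0,"z":0,"turn":0}]'
python3 -m crank '[{"x":0,"y":0,"z":0,"turn":0},{"x":0,"y":0,"z":0,"turn":0},{"x":0,"y":0,"z":0,"turn":0},{"x":0,"y":0,"z":0,"turn":0},{"x":0,"y":0,"z":0,"turn":0}]' 0
python3 -m crank '[{"x":0,"y":0,"z":0,"turn":0},{"x":0,"y":0,"z":0,"turn":0}]'
```

```text
time: 25.3
tool_pos: [0.471, -0.0945, 0.0061]
tool_rot: [-0.002, 0.745, 0.667, -0.001]
contact_force: [0.1, 0.8, -0.5]
gripper_width: 1.005
grasp_force: 0.0
time: 25.8
tool_pos: [0.4737, -0.0954, -0.0044]
tool_rot: [0.001, 0.745, 0.667, 0.001]
contact_force: [0.8, 0.3, 0.5]
gripper_width: 0.996
grasp_force: 0.0
time: 26.3
tool_pos: [0.4731, -0.0951, -0.0051]
tool_rot: [0.0, 0.745, 0.667, 0.0]
contact_force: [-0.5, -0.1, 4.9]
gripper_width: 0.494
grasp_force: 60.5
time: 26.5
tool_pos: [0.4731, -0.0951, -0.0051]
tool_rot: [0.0, 0.745, 0.667, 0.0]
contact_force: [-0.6, 0.8, 5.1]
gripper_width: 0.497
grasp_force: 60.7
```

```bash
python3 -m crank '[{"x":0,"y":0,"z":-0.5,"turn":0},{"x":0,"y":0,"z":-1.5,"turn":0},{"x":0,"y":0,"z":-3,"turn":0},{"x":1,"y":-0.2,"z":-2.5,"turn":0},{"x":3,"y":-0.5,"z":-1,"turn":0}]' |head -2
python3 -m crank '[{"x":4,"y":-0.7,"z":0,"turn":0},{"x":4,"y":-0.7,"z":0,"turn":0},{"x":3,"y":-0.5,"z":0,"turn":0},{"x":2,"y":-0.3,"z":0,"turn":0},{"x":0,"y":0,"z":0,"turn":0}]' |head -2
python3 -m crank '[{"x":0,"y":0,"z":0,"turn":0},{"x":0,"y":0,"z":0,"turn":0},{"x":0,"y":0,"z":0,"turn":0}]'
python3 - <<'E'
from h import *
s,psi=pose();c=manip.camera_model("wrist");p,d=manip.grab_frame("wrist");cv2.imwrite("pics/w9.png",p[:,:,::-1])
W=cloud(d,c);Z=W[...,2]
m=(d>0)&(np.hypot(W[...,0]-.4655,W[...,1]-.0785)<.068)&(Z>.0125)&(Z<.022)
w=W[m][:,:2]*1000
print(m.sum(),cv2.minAreaRect(w.astype(np.float32)))
# recess rim: fit circle r=30 to inner boundary of the plate top
mm=cv2.morphologyEx(m.astype(np.uint8),cv2.MORPH_CLOSE,np.ones((3,3)))
go(.4655,.0785,.003)
E
```

```text
time: 27.0
tool_pos: [0.4716, -0.0558, 0.0818]
time: 27.5
tool_pos: [0.4615, 0.0792, 0.0784]
time: 27.8
tool_pos: [0.4627, 0.0763, 0.0792]
tool_rot: [-0.0, 0.746, 0.666, -0.0]
contact_force: [-0.4, -0.1, -2.7]
gripper_width: 0.494
grasp_force: 61.0
5717 ((465.3656311035156, 77.75640869140625), (80.15290832519531, 80.60977935791016), 22.0985050201416)
x 0.24 y 0.25 z 7.62 | now [0.4627 0.0764 0.0792] psi 1.458 j6 0.12
```

View pics/w9.png

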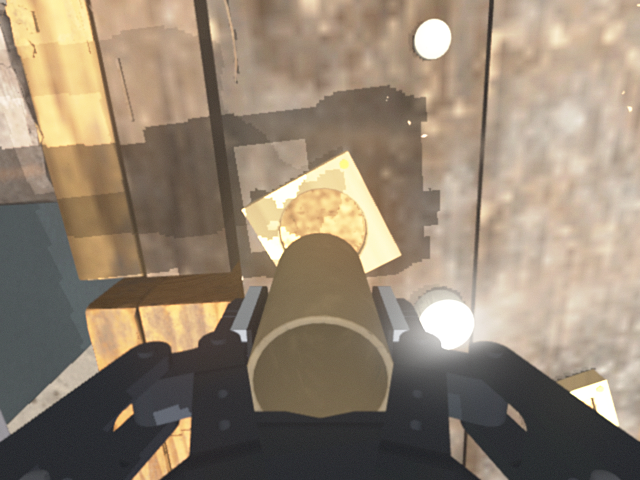

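The tube hangs upright, and the holder fits as an 80 x 80 mm square centred at (0.4654, 0.0778). The cap at (445,315) is out of the way. Lower.

```bash
python3 -m crank '[{"x":0.15,"y":0.27,"z":1,"turn":0},{"x":0,"y":0,"z":2,"turn":0},{"x":0,"y":0,"z":2,"turn":0},{"x":0,"y":0,"z":1.2,"turn":0},{"x":0,"y":0,"z":0.6,"turn":0}]' | head -2
python3 -m crank '[{"x":0,"y":0,"z":0.3,"turn":0},{"x":0,"y":0,"z":0,"turn":0},{"x":0,"y":0,"z":0,"turn":0},{"x":0,"y":0,"z":0,"turn":0},{"x":0,"y":0,"z":0,"turn":0}]'
```

```text
time: 28.35
tool_pos: [0.4644, 0.0782, 0.0095]
time: 28.85
tool_pos: [0.4662, 0.0784, 0.0091]
tool_rot: [0.0, 0.745, 0.667, 0.0]
contact_force: [-0.3, -0.1, -1.9]
gripper_width: 0.499
grasp_force: 61.1
```

```bash
python3 -m crank '[{"x":0,"y":0,"z":0.2,"turn":0},{"x":0,"y":0,"z":0.2,"turn":0},{"x":0,"y":0,"z":0.1,"turn":0},{"x":0,"y":0,"z":0,"turn":0},{"x":0,"y":0,"z":0,"turn":0}]'
python3 -m crank '[{"x":0,"y":0,"z":0.1,"turn":0},{"x":0,"y":0,"z":0,"turn":0},{"x":0,"y":0,"z":0,"turn":0},{"x":0,"y":0,"z":0,"turn":0}]'
```

```text
time: 29.35
tool_pos: [0.4656, 0.0784, 0.0033]
tool_rot: [-0.0, 0.745, 0.667, -0.0]
contact_force: [-0.8, -0.4, -1.6]
gripper_width: 0.5
grasp_force: 61.2
time: 29.75
tool_pos: [0.4658, 0.0784, 0.0029]
tool_rot: [0.0, 0.745, 0.667, 0.0]
contact_force: [-3.4, 0.4, 5.6]
gripper_width: 0.497
grasp_force: 61.6
```

```bash
python3 -m crank '[{"x":0,"y":0,"z":0,"turn":0},{"x":0,"y":0,"z":0,"turn":0},{"x":0,"y":0,"z":0,"turn":0},{"x":0,"y":0,"z":0,"turn":0},{"x":0,"y":0,"z":-0.5,"turn":0}]' 80 | tail -2
python3 -m crank '[{"x":0,"y":0,"z":-2,"turn":0},{"x":0,"y":0,"z":-4,"turn":0},{"x":0,"y":0,"z":-4,"turn":0},{"x":0,"y":0,"z":-2,"turn":0},{"x":0,"y":0,"z":0,"turn":0}]'|head -2
python3 - <<'E'
from h import *
look(.466,.078,.085,.105,.04,"w10"); look(.466,.078,.013,.021,.07); go(.457,.270,None,1.071)
E
```

```text
gripper_width: 0.797
grasp_force: 0.0
time: 30.75
tool_pos: [0.4686, 0.0784, 0.1322]
c [466.2  77.8] size [43.6 43.7] xyaw 0.566 psi 2.136 zmed 0.0935 plane [0.0016 0.0221 0.0922] box [280 210  70  71]
c [465.3  77.9] size [80.2 80.3] xyaw 0.387 psi 1.957 zmed 0.0172 plane [0.0005 0.0017 0.0172] box [249 151 133 104]
x 18.95 y -2.98 turn 0.389 (or -2.753) | now [0.4656 0.0784 0.1274] psi 1.460 j6 0.12
```

View pics/w10.png

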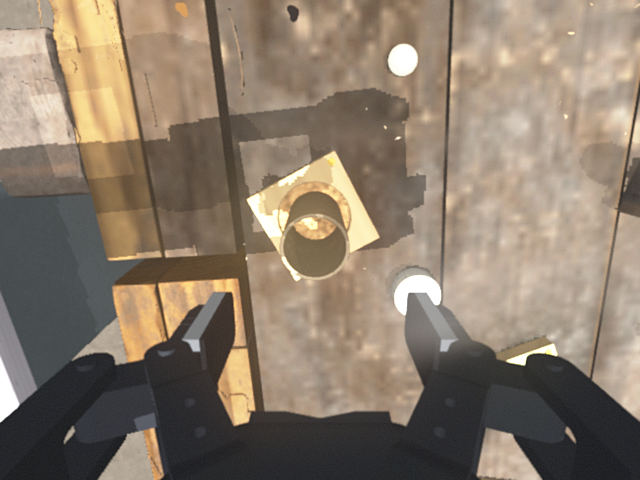

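The tube stands in its recess, seen at (315,245), within 1 mm of centre and with its top at 93 mm. On to the carton.

```bash
python3 -m crank '[{"x":3,"y":-0.4,"z":0,"turn":0},{"x":4,"y":-0.7,"z":0,"turn":0},{"x":4,"y":-0.7,"z":0,"turn":0},{"x":4,"y":-0.7,"z":0,"turn":0},{"x":4,"y":-0.5,"z":0,"turn":0}]' |head -2
python3 -m crank '[{"x":0,"y":0,"z":0,"turn":0.13},{"x":0,"y":0,"z":1,"turn":0.13},{"x":0,"y":0,"z":1,"turn":0.13},{"x":0,"y":0,"z":0,"turn":0},{"x":0,"y":0,"z":0,"turn":0}]' |head -2
python3 -m crank '[{"x":0,"y":0,"z":0,"turn":0},{"x":0,"y":0,"z":0,"turn":0},{"x":0,"y":0,"z":0,"turn":0}]' |head -2
python3 - <<'E'
from h import *
c,a=look(.457,.270,.017,.029,.04,"w11"); go(*c,-.033,a+np.pi/2)
E
```

```text
time: 31.35
tool_pos: [0.4549, 0.2715, 0.1247]
time: 31.85
tool_pos: [0.4557, 0.27, 0.1056]
time: 32.15
tool_pos: [0.4571, 0.2706, 0.1079]
c [456.6 270.4] size [25.7 41.9] xyaw -0.508 psi 1.063 zmed 0.0232 plane [-0.0079 -0.0103  0.0231] box [301 199  35  56]
x -0.04 y -0.03 z 14.09 turn 0.008 (or -3.134) | now [0.4571 0.2706 0.1079] psi 1.070 j6 0.89
```

View pics/w11.png

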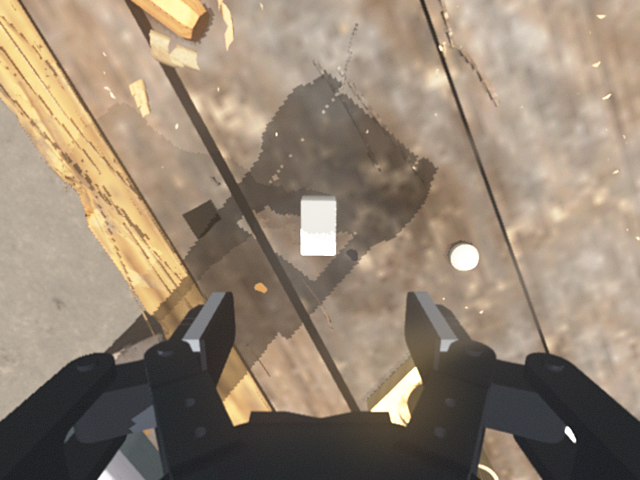

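The carton is square to the fingers at (318,227). Descend and grip.

```bash
python3 -m crank '[{"x":0,"y":0,"z":2,"turn":0},{"x":0,"y":0,"z":3.5,"turn":0},{"x":0,"y":0,"z":3.5,"turn":0},{"x":0,"y":0,"z":2,"turn":0},{"x":0,"y":0,"z":1.4,"turn":0}]' 60 | head -2
python3 -m crank '[{"x":0,"y":0,"z":1,"turn":0},{"x":0,"y":0,"z":0.5,"turn":0},{"x":0,"y":0,"z":0,"turn":0},{"x":0,"y":0,"z":0,"turn":0},{"x":0,"y":0,"z":0,"turn":0}]'
python3 -m crank '[{"x":0,"y":0,"z":0,"turn":0},{"x":0,"y":0,"z":0,"turn":0},{"x":0,"y":0,"z":0,"turn":0},{"x":0,"y":0,"z":0,"turn":0},{"x":0,"y":0,"z":0,"turn":0}]' 0
python3 -m crank '[{"x":0,"y":0,"z":0,"turn":0},{"x":0,"y":0,"z":0,"turn":0}]'
```

```text
time: 32.7
tool_pos: [0.4558, 0.2701, -0.0184]
time: 33.2
tool_pos: [0.4578, 0.2709, -0.0304]
tool_rot: [0.0, 0.86, 0.51, 0.001]
contact_force: [-0.4, -0.5, -0.8]
gripper_width: 0.596
grasp_force: 0.0
time: 33.7
tool_pos: [0.4576, 0.2708, -0.0307]
tool_rot: [0.0, 0.86, 0.51, 0.001]
contact_force: [-0.7, 0.4, 5.3]
gripper_width: 0.284
grasp_force: 62.0
time: 33.9
tool_pos: [0.4575, 0.2708, -0.0307]
tool_rot: [0.0, 0.86, 0.51, 0.001]
contact_force: [-0.7, -0.1, 6.2]
gripper_width: 0.283
grasp_force: 62.0
```

```bash
python3 -m crank '[{"x":0,"y":0,"z":-0.5,"turn":0},{"x":0,"y":0,"z":-1.5,"turn":0},{"x":0,"y":0,"z":-3,"turn":0},{"x":0,"y":0,"z":-3.5,"turn":0},{"x":0,"y":0,"z":-3,"turn":-0.1}]' 
python3 -m crank '[{"x":0,"y":0,"z":-1.5,"turn":-0.14},{"x":0,"y":0,"z":0,"turn":-0.14},{"x":0,"y":0,"z":0,"turn":-0.14},{"x":0,"y":0,"z":0,"turn":-0.14},{"x":0,"y":0,"z":0,"turn":-0.14}]' |head -2
python3 -m crank '[{"x":-2,"y":0.4,"z":0,"turn":0},{"x":-4,"y":0.65,"z":0,"turn":0},{"x":-4,"y":0.65,"z":0,"turn":0},{"x":-4,"y":0.65,"z":0,"turn":0},{"x":-4,"y":0.65,"z":0,"turn":0}]' |head -2
python3 -m crank '[{"x":-4,"y":0.65,"z":0,"turn":0},{"x":-4,"y":0.65,"z":0,"turn":0},{"x":-4,"y":0.65,"z":0,"turn":0},{"x":-4,"y":0.65,"z":0,"turn":0},{"x":-4,"y":0.65,"z":0,"turn":0}]' |head -2
python3 -m crank '[{"x":-3,"y":0.6,"z":0,"turn":0},{"x":-1,"y":0,"z":0,"turn":0},{"x":0,"y":0,"z":0,"turn":0},{"x":0,"y":0,"z":0,"turn":0},{"x":0,"y":0,"z":0,"turn":0}]'
python3 - <<'E'
from h import *
look(.649,-.113,.011,.021,.06,"w12"); look(.649,-.113,.004,.021,.06);go(.649,-.1130,-.0227,1.87)
E
```

```text
time: 34.4
tool_pos: [0.4568, 0.2705, 0.0856]
tool_rot: [0.0, 0.833, 0.553, 0.0]
contact_force: [-0.7, 0.2, -0.5]
gripper_width: 0.29
grasp_force: 61.2
time: 34.9
tool_pos: [0.4565, 0.2704, 0.099]
time: 35.4
tool_pos: [0.5388, 0.1059, 0.0991]
time: 35.9
tool_pos: [0.6288, -0.0757, 0.099]
time: 36.4
tool_pos: [0.6454, -0.1092, 0.0984]
tool_rot: [-0.0, 0.593, 0.805, 0.0]
contact_force: [0.3, -0.5, 0.4]
gripper_width: 0.286
grasp_force: 61.2
c [ 650.1 -112.1] size [64.2 81.6] xyaw 0.297 psi 1.867 zmed 0.0152 plane [ 0.0006 -0.0005  0.0151] box [280 177  90 107]
c [ 650.1 -112.1] size [64.2 81.7] xyaw 0.298 psi 1.868 zmed 0.0143 plane [0.0017 0.0203 0.0128] box [280 176  90 108]
x -0.45 y 0.22 z 12.12 turn 0.001 (or -3.140) | now [ 0.6456 -0.1093  0.0985] psi 1.871 j6 -0.58
```

View pics/w12.png

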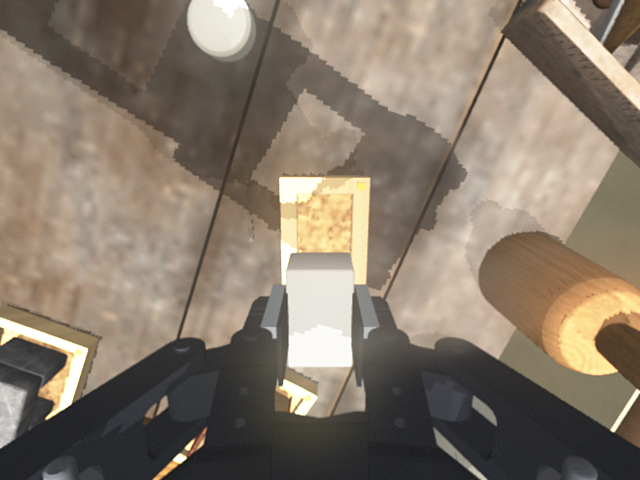

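The holder fits as 64 x 82 mm centred at (0.650, -0.112), with the carton level above it. A quick check of the mallet's clearance from the saved cloud, then lower.

```bash
python3 - <<'E'
from h import *
f=np.load("top0.npz");W=cloud(f["d"],manip.camera_model("top"));m=(W[...,2]>.04)&(abs(W[...,1]+.1)<.1)&(W[...,0]>.6)&(W[...,0]<.95)
print("nearest tall x",W[m][:,0].min(), np.sort(W[m][:,0])[20])
E
python3 -m crank '[{"x":-0.33,"y":0.35,"z":1,"turn":0},{"x":0,"y":0,"z":3,"turn":0},{"x":0,"y":0,"z":3,"turn":0},{"x":0,"y":0,"z":2.2,"turn":0},{"x":0,"y":0,"z":1.2,"turn":0}]'
python3 -m crank '[{"x":0,"y":0,"z":0.7,"turn":0},{"x":0,"y":0,"z":0,"turn":0},{"x":0,"y":0,"z":0,"turn":0},{"x":0,"y":0,"z":0,"turn":0},{"x":0,"y":0,"z":0,"turn":0}]'
```

```text
nearest tall x 0.7749720642926314 0.7773680829933459
time: 37.0
tool_pos: [0.6482, -0.1118, -0.0092]
tool_rot: [-0.002, 0.594, 0.805, -0.001]
contact_force: [-0.6, -0.2, -0.9]
gripper_width: 0.288
grasp_force: 61.2
time: 37.5
tool_pos: [0.6513, -0.1131, -0.0112]
tool_rot: [0.001, 0.594, 0.805, 0.0]
contact_force: [-0.3, 0.2, -0.9]
gripper_width: 0.284
grasp_force: 61.2
```

```bash
python3 -m crank '[{"x":0,"y":0,"z":0.3,"turn":0},{"x":0,"y":0,"z":0.3,"turn":0},{"x":0,"y":0,"z":0.2,"turn":0},{"x":0,"y":0,"z":0.1,"turn":0},{"x":0,"y":0,"z":0,"turn":0}]'
python3 -m crank '[{"x":0,"y":0,"z":0.1,"turn":0},{"x":0,"y":0,"z":0,"turn":0},{"x":0,"y":0,"z":0,"turn":0},{"x":0,"y":0,"z":0,"turn":0}]'
```

```text
time: 38.0
tool_pos: [0.65, -0.1127, -0.0221]
tool_rot: [-0.0, 0.594, 0.805, -0.0]
contact_force: [0.1, -0.0, -1.1]
gripper_width: 0.285
grasp_force: 61.2
time: 38.4
tool_pos: [0.6504, -0.1128, -0.0225]
tool_rot: [0.0, 0.594, 0.805, 0.0]
contact_force: [0.3, 0.2, -2.0]
gripper_width: 0.283
grasp_force: 61.3
```

```bash
python3 -m crank '[{"x":0,"y":0,"z":0.1,"turn":0},{"x":0,"y":0,"z":0,"turn":0},{"x":0,"y":0,"z":0,"turn":0},{"x":0,"y":0,"z":0,"turn":0}]'
```

```text
time: 38.8
tool_pos: [0.6506, -0.1129, -0.0226]
tool_rot: [0.0, 0.594, 0.805, 0.0]
contact_force: [-1.9, 0.7, 5.5]
gripper_width: 0.283
grasp_force: 61.9
```

```bash
python3 -m crank '[{"x":0,"y":0,"z":0,"turn":0},{"x":0,"y":0,"z":0,"turn":0},{"x":0,"y":0,"z":0,"turn":0},{"x":0,"y":0,"z":0,"turn":0},{"x":0,"y":0,"z":-0.5,"turn":0}]' 60 | tail -3
python3 -m crank '[{"x":0,"y":0,"z":-2,"turn":0},{"x":0,"y":0,"z":-4,"turn":0},{"x":0,"y":0,"z":-4,"turn":0},{"x":0,"y":0,"z":-3,"turn":0},{"x":0,"y":0,"z":0,"turn":0}]'|head -2
python3 -m crank '[{"x":0,"y":0,"z":0,"turn":0},{"x":0,"y":0,"z":0,"turn":0},{"x":0,"y":0,"z":0,"turn":0}]'
python3 - <<'E'
from h import *
look(.650,-.112,.0235,.04,.06,"w13"); look(.650,-.112,.004,.021,.06)
p,d=manip.grab_frame("scene");cv2.imwrite("pics/s2.png",p[:,:,::-1])
p,d=manip.grab_frame("top");c=manip.camera_model("top");W=cloud(d,c);Z=W[...,2]
for n,x,y,lo,hi in(("cap",.5435,-.0023,.01,.03),("wax",.5421,.1876,.009,.03)):
    m=(np.hypot(W[...,0]-x,W[...,1]-y)<.03)&(Z>lo)&(Z<hi);print(n,m.sum(),W[m].mean(0).round(4))
    g=np.load("top0.npz");V=cloud(g["d"],c);k=(np.hypot(V[...,0]-x,V[...,1]-y)<.03)&(V[...,2]>lo)&(V[...,2]<hi);print("  before",k.sum(),V[k].mean(0).round(4))
E
```

```text
contact_force: [-0.2, -0.6, 0.5]
gripper_width: 0.598
grasp_force: 0.0
time: 39.8
tool_pos: [0.6544, -0.1139, 0.119]
time: 40.1
tool_pos: [0.6489, -0.1124, 0.109]
tool_rot: [-0.002, 0.594, 0.805, -0.001]
contact_force: [-0.6, -0.3, -0.8]
gripper_width: 0.6
grasp_force: 0.0
c [ 651.1 -113.6] size [25.9 41.9] xyaw 0.291 psi 1.862 zmed 0.0311 plane [ 0.0029 -0.0146  0.0311] box [304 202  37  57]
c [ 650.2 -112.6] size [64.2 82.6] xyaw 0.298 psi 1.868 zmed 0.0149 plane [ 0.0045 -0.0069  0.0139] box [278 169  87 106]
cap 254 [ 0.5438 -0.0013  0.0207]
  before 254 [ 0.5439 -0.0014  0.0208]
wax 66 [0.5429 0.1886 0.0146]
  before 65 [0.5426 0.1884 0.015 ]
```

View pics/s2.png

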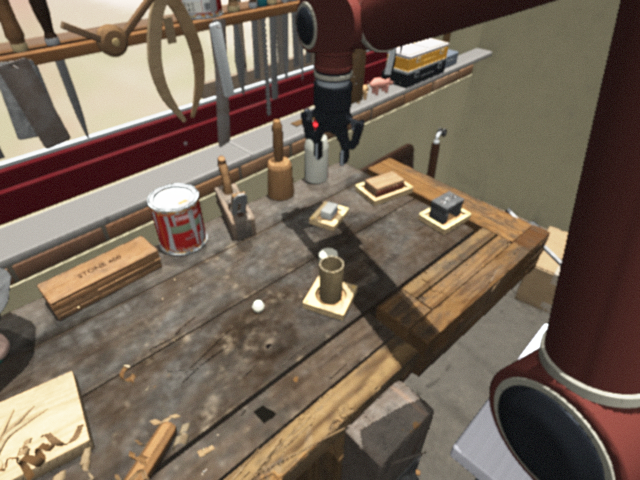

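The scene view shows all four pieces in their holders: carton (329,210), sanding block (384,182), iron block (447,207), tube (330,280). The cap and wax have not moved, and the gripper is clear of everything. Handing in.

```bash
python3 -c "from plant import manip
print(manip.job_done())"
```

```text
the job is handed in; nothing more can be done
None
```

I put the sanding block, iron block, tube and carton, in that order, flat in their matching holders, left the cap and wax unmoved, and handed the job in at about 40 s of robot time.

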